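Find and press the concealed lid catch of a vacuum sealer

TASK

Feel with a fingertip along the flat panel on the vacuum sealer's front deck for the concealed push catch, a flush square button of the same metal, and press it fully in so that the clear lid pops ajar. Then draw the hand clear. Do not touch the lid, and leave everything else on the deck and the counter where it stands.

Things in the scene. Friction and masses are not known exactly. Their poses are not given: they have to be found in the camera images.
- sealer: Vacuum sealer, a low fixed steel box, 380 mm along its y, 260 mm along its x, flat deck 70 mm above the counter. Origin at counter height under the centre of the catch panel; x runs from its front (robot side) to its back, y along its width, z up. Front edge at x = -60 mm, lid from x = +69 mm. The deck is rigid.
- panel (a point): Centre of the catch panel at deck height; axes as the sealer's. The panel is a rigid flat satin-metal strip, 150 mm along y, 60 mm along x, let into the deck, face 0.5 mm below it. The catch is a square plate in it, centred on the line x = 0 but anywhere from y = -48 to +48 mm: not given, to be found by touch or sight. The catch's face lies 2 mm below the panel's.
- catch (a joint): Press depth of the concealed catch, in m, straight down: 0 as found, 0.006 at its stop. A 43 mm square plate in a 46 mm square opening, same metal as the panel. Gives at about 4 N, no return spring: stays where pushed. The finger must enter the opening (face 8 mm below the panel's when home). A linkage raises the lid in proportion.
- lid: Clear 6 mm lid with a grey front rim over the sealer's rear, 360 mm along y, 118 mm along x; origin on its hinge line, 190 mm along the sealer's x from the panel centre, at deck height. Flat at the start (z axis upright); its front edge swings up by 0.25 rad, about 30 mm, when the catch is fully in. The hand must not touch it.
- shaker: Steel shaker, 40 mm across, 80 mm high, standing on one end of the sealer's deck (150 mm along y from the panel's centre, on either side); origin at the middle of its underside. Leave it.
- saucecup: White ceramic cup, 54 mm across, 40 mm high, standing on the other end of the deck; origin at the middle of its underside. Leave it.
- redbottle: Red squeeze bottle, 58 mm across, 180 mm high, on the counter beside the sealer; origin under its middle. Leave it.
- yellowbottle: Yellow squeeze bottle, 58 mm across, 180 mm high, on the counter beside the sealer; origin under its middle. Leave it.
- jar: Green glass jar, 72 mm across, 110 mm high, behind the sealer; origin under its middle. Leave it.
- spatula: Spatula lying on the cutting board on the robot's right; origin on its underside. Leave it.
- utensilpot: Open steel utensil pot, 90 mm across, 130 mm high, at the left of the counter; origin under its middle. Leave it.

How it is judged:
On the way:
1. the concealed catch is pressed in (value of joint catch above 0.0045 m), for 0.2 s.
At the end, for the whole second after the job is handed in: The catch is pressed in by more than 4.5 of its 6 mm and stays in, the lid stands ajar by more than 0.17 rad and is still, and every loose thing is within 25 mm of where it stood (value of joint catch above 0.0045 m and angle between lid's own z axis and vertical above 0.17 rad and angular speed of lid below 0.05 rad/s and distance of each of shaker, saucecup, redbottle, yellowbottle, jar, spatula, utensilpot from where it was at the start of the episode below 0.025 m); the robot touches nothing.
It fails at once if the hand or arm touches the lid (contact force between the arm and lid above 1.5 N).
It fails at once if the fingers touch the lid (contact force between the fingers and lid above 1.5 N).
It fails at once if a bystander is pushed, tipped, lifted or carried (distance of any of shaker, saucecup, redbottle, yellowbottle, jar, spatula, utensilpot from where it was at the start of the episode above 0.025 m).
It also fails if it takes over 51 s, if anything falls off the work surface, if the arm or the gripper's body presses on something with over 40 N, if the wrist force passes 120 N, or if a joint passes its speed limit or range.

ROBOT

A 6-joint arm with a two-finger parallel gripper is mounted at the origin on the work surface. World frame = base frame: x ahead of the robot, y to its left, z up, the work surface at z = 0. Lengths are in m, angles in rad, forces in N, time in s.
With the tool pointing down it reaches from about 0.425 to 0.95 m from the base axis. Payload 3.5 kg.
Tool frame: the origin (TCP) lies at the very end of the fingers, on their centre line; the grasp point (between the pads) lies 19 mm behind it; z points along the fingers, y is the direction in which the jaws open and shut (so a half turn about z gives the same grasp; the last joint's range is limited). The gripper opens to 85 mm and grips with 20 to 120 N. Pads are 22 mm wide; open, the fingers measure 114 mm over their backs; the gripper's body (76 mm by 85 mm) begins 54 mm behind the grasp point. The pads swing forward as they close: fully open they stand 13 mm farther back than shut.
Start: joints at [-1.458, 0.286, 1.577, -0, 1.279, -0.15], TCP at [0.175, -0.652, 0.231] pointing down, gripper open.
Joint ranges: [-2.77, 2.77], [-0.9, 2.22], [0.21, 2.48], [-1.53, 4.67], [0.24, 2.81], [-2.84, 2.84]. Speed limits (rad/s): [2.79, 2.79, 3.14, 3.14, 3.14, 3.14].

INTERFACE

Orientations are given as a unit quaternion [x, y, z, w].
In Python, from plant import get_state, read_camera, sign_off gives the robot as it stands.
- The arm moves only by the tool step_arm, never from a script. Its argument "targets" is a list that holds one entry, the list of rows, each a list of 5 numbers: the opening, from 0 (shut) to 1 (fully open), then the shift along the tool's x, y, z each as a share of 4 cm, from -1 to 1, then the turn about the tool's z as a share of 5 degrees, from -1 to 1. A call has 1 to 10 rows; each row shifts and turns the commanded pose from where the row before left it, along the tool's axes as they then stand; what a row does not reach is not made up. A row lasts 1/12 s, in which the tool goes at most 41.7 mm and 7.16 degrees, less where a joint would pass 70% of its speed; a pose out of reach is approached as far as the arm can. A call with a number of a shift or a turn outside -1 to 1 is refused whole. A call with a gripper value outside its range is refused whole. The fingers move at their own pace and stop on an object; "squeeze" is the grip in N (left out, the last holds). Time passes only in rows, so rows that do not move let the fingers close. It gives the time, the measured TCP pose, the force and the opening at its end, in the units of the state.
- get_state(): the state, without advancing time (a new reading comes with each control period).
- read_camera(name): name is "scene" or "side" or "wrist"; returns a dict with "pixels" (420x560x3 uint8, red, green, blue), "range_z" (420x560 float32, m along the optical axis (not along the pixel's ray), 0 where there is no reading), "mtx" (3x3 intrinsics, pixels), "rvec" (rotation vector, rad) and "tvec" (3), from world to camera coordinates, as OpenCV has them. Camera axes: x right, y down, z forward; pixel columns grow to the right and rows downward; lengths in m; the calibration is good to about 2 mm. A picture is of the moment at which its call begins.
- sign_off(): hands the job in, once; it reports no verdict.
The state is a dict: "time": time; "qpos": joint angles; "dq": joint speeds; "joint_efforts": joint torques, N m; "eef_pos": TCP position; "tcp_rot": TCP orientation; "contact_force": force on the tool from outside, world axes, zero at the start; "wrist_torque": the same for the moment, N m; "opening": opening from 0.0 (shut) to 1.0 (fully open).
Only numpy, scipy, OpenCV 4.12 (cv2) and the standard library are available. Lean on these libraries where they do the work, as an engineer would, in place of code of your own. Each camera call takes 0.05 s, during which the arm holds its last target.

## Working session

There is one attempt and no reset: what is moved stays moved. The work goes in short steps, Python scripts to look and compute and a tool call to move; the robot and the scene stay as the last step left them, time stands still between calls to the robot, and variables do not carry over. Pictures are saved under pics/ and viewed, and the job is handed in when it is done.

Besides the shell and the picture viewer there is one more tool, called by a JSON object that holds its "fn" and its "kwargs". step_arm: Moves the arm, as the interface text tells. Shift numbers are shares of 4 cm and turn numbers shares of 5 degrees, none past 1 either way. Its arguments: {"type":"object","properties":{"targets":{"type":"array"},"squeeze":{"type":"number"}},"required":["targets"]}

```bash
mkdir -p pics
cat > h.py <<'E'
import numpy as np, cv2
from plant import get_state, read_camera
def snap(n,f):
    c=read_camera(n); cv2.imwrite(f'pics/{f}.png',c['pixels'][:,:,::-1]); np.savez(f'{f}.npz',**c); return c
def pt(c,u,v,z=None):
    R=cv2.Rodrigues(np.array(c['rvec']))[0]; t=np.array(c['tvec']).ravel()
    r=np.linalg.inv(c['mtx'])@np.array([u,v,1.])
    if z is None: d=c['range_z'][int(v),int(u)]
    else:
        o=-R.T@t; w=R.T@r; d=(z-o[2])/w[2]
    return R.T@(r*d-t)
E
python3 - <<'E'
from h import *
print(get_state())
for n in ['scene','side','wrist']:
    c=snap(n,n+'0'); print(n,-cv2.Rodrigues(np.array(c['rvec']))[0].T@np.array(c['tvec']).ravel())
E
```

```text
{'time': 0.0, 'qpos': array([-1.45800399e+00,  2.87192744e-01,  1.57817488e+00, -3.05467806e-05,
        1.27862543e+00, -1.50019964e-01]), 'dq': array([ 0.00017923, -0.00020575, -0.00017739, -0.0002806 , -0.00189016,
        0.00015074]), 'joint_efforts': array([-1.20991659e-03, -4.05977476e+01, -2.92629129e+01, -2.32163411e-04,
        5.80382664e-03,  8.83711749e-06]), 'eef_pos': array([ 0.17529608, -0.65115345,  0.22993029]), 'tcp_rot': array([ 9.91377336e-01,  1.31032583e-01,  7.72067416e-06, -1.20026199e-03]), 'contact_force': array([ 0.25557402, -0.10792511,  0.09283579]), 'wrist_torque': array([-0.04740651, -0.01392572, -0.00659137]), 'opening': 1.0027840533022834}
scene [1.23494503 0.71191143 0.83208785]
side [ 0.14978108 -0.96838341  1.27934353]
wrist [ 0.24663979 -0.6320921   0.3737574 ]
```

View pics/scene0.png

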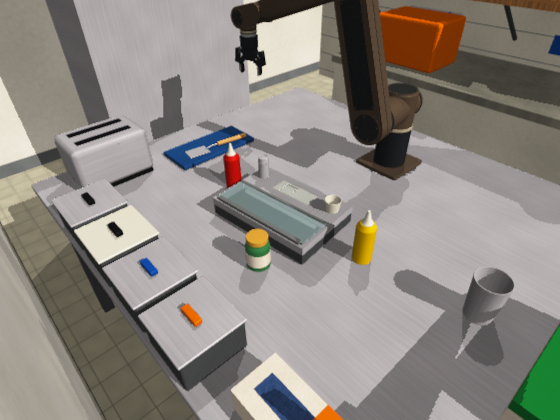

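View pics/side0.png

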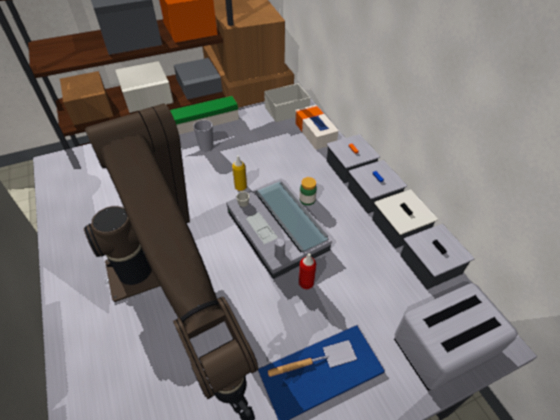

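Run:
```python
import cv2
a=cv2.imread('pics/scene0.png')[140:260,200:390]; cv2.imwrite('pics/sc.png',cv2.resize(a,None,fx=4,fy=4,interpolation=cv2.INTER_CUBIC))
a=cv2.imread('pics/side0.png')[170:290,210:350]; cv2.imwrite('pics/si.png',cv2.resize(a,None,fx=5,fy=5,interpolation=cv2.INTER_CUBIC))
```

```text
(no output)
```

View pics/sc.png

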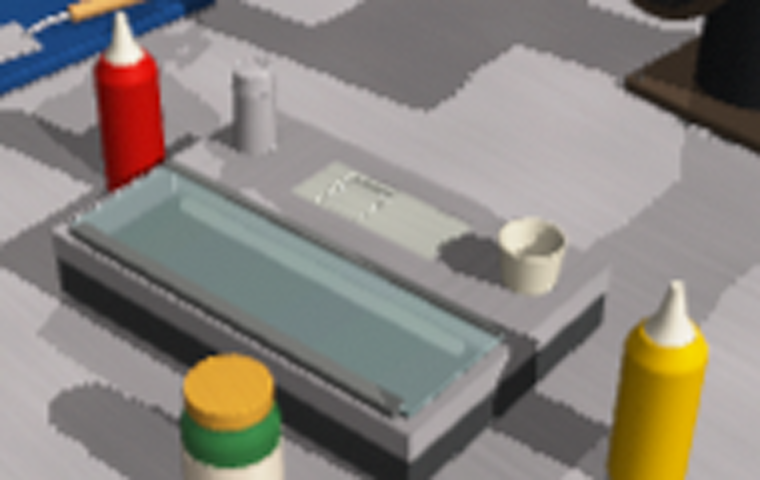

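View pics/si.png

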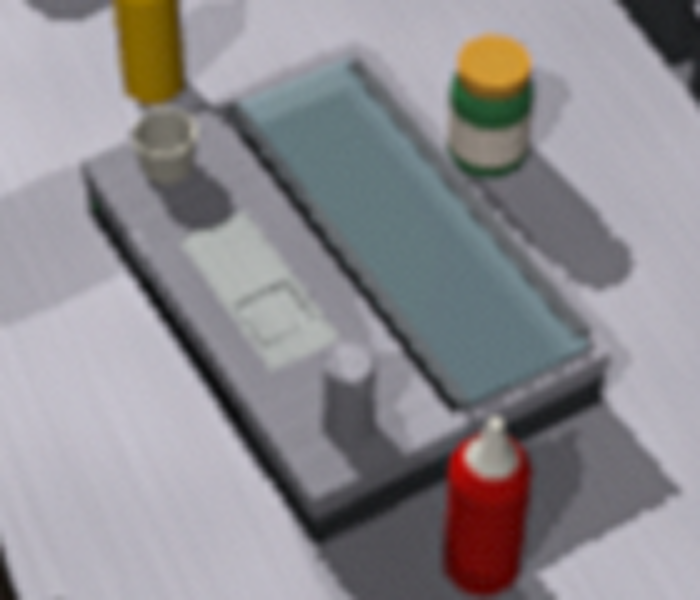

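The side view shows the catch outline as a square at about crop (273,312), toward the shaker end. I'll measure it next.

Run:
```python
from h import *
c=dict(np.load('side0.npz')); s=dict(np.load('scene0.npz'))
f=lambda x,y:(210+(x-2)/5,170+(y-2)/5)
g=lambda x,y:(200+(x-1.5)/4,140+(y-1.5)/4)
print('side')
for n,p in dict(pa=(183,240),pb=(240,212),pc=(335,343),pd=(275,367),c1=(235,307),c2=(278,283),c3=(311,322),c4=(270,345),fr1=(88,172),fr2=(315,510)).items():
    u,v=f(*p); print(n,pt(c,u,v,.07).round(4),pt(c,u,v).round(4))
print('scene')
for n,p in dict(pa=(432,258),pb=(472,222),pc=(335,163),pd=(293,190),c1=(385,210),lc=(505,345),lc2=(175,165)).items():
    u,v=g(*p); print(n,pt(s,u,v,.07).round(4),pt(s,u,v).round(4))
for n,p in dict(shk=(350,360),cup=(165,120)).items():
    u,v=f(*p); print(n,pt(c,u,v).round(4))
```

```text
side
pa [0.4544 0.026  0.07  ] [0.4552 0.0287 0.0668]
pb [0.5067 0.0352 0.07  ] [0.5066 0.0351 0.07  ]
pc [ 0.5231 -0.1165  0.07  ] [ 0.5226 -0.1176  0.0716]
pd [ 0.4728 -0.119   0.07  ] [ 0.4739 -0.1163  0.0662]
c1 [ 0.4668 -0.0535  0.07  ] [ 0.4653 -0.058   0.0759]
c2 [ 0.5062 -0.0449  0.07  ] [ 0.5063 -0.0447  0.0698]
c3 [ 0.5144 -0.0906  0.07  ] [ 0.5147 -0.0899  0.069 ]
c4 [ 0.4773 -0.0983  0.07  ] [ 0.4774 -0.0983  0.0699]
fr1 [0.4097 0.1254 0.07  ] [0.4089 0.122  0.0737]
fr2 [ 0.4502 -0.247   0.07  ] [ 0.4525 -0.2417  0.061 ]
scene
pa [0.5084 0.0348 0.07  ] [0.5074 0.0339 0.069 ]
pb [0.4491 0.0232 0.07  ] [0.4483 0.0225 0.0692]
pc [ 0.4723 -0.1193  0.07  ] [ 0.4711 -0.1206  0.0688]
pd [ 0.5264 -0.1139  0.07  ] [ 0.5262 -0.1141  0.0698]
c1 [ 0.4897 -0.0387  0.07  ] [ 0.4929 -0.0354  0.0733]
lc [0.5453 0.1475 0.07  ] [0.5448 0.1472 0.0695]
lc2 [ 0.5762 -0.2138  0.07  ] [ 0.5829 -0.2045  0.0777]
shk [ 0.5015 -0.192   0.1516]
cup [0.4788 0.126  0.1015]
```

{"fn": "step_arm", "kwargs": {"targets": [[[0,0.3,-0.3,-0.3,0],[0,0.6,-0.64,-0.3,0],[0,0.63,-0.66,0,0],[0,0.63,-0.66,0,0],[0,0.63,-0.66,0,0],[0,0.63,-0.66,0,0],[0,0.63,-0.66,0,0],[0,0.63,-0.66,0,0],[0,0.63,-0.66,0,0],[0,0.63,-0.66,0,0]]]}}

```text
time: 0.98
eef_pos: [0.3406, -0.348, 0.255]
tcp_rot: [0.991, 0.131, 0.0, -0.0]
contact_force: [0.9, 0.2, 0.6]
opening: -0.002
```

{"fn": "step_arm", "kwargs": {"targets": [[[0,0.6,-0.8,0,0],[0,0.6,-0.8,0,0],[0,0.6,-0.8,0,0],[0,0.6,-0.8,0,0],[0,0.6,-0.8,0,0],[0,0.6,-0.8,0,0],[0,0.4,-0.6,0,0.8],[0,0,0,0,0.8],[0,0,0,0,0]]]}}

```text
time: 1.73
eef_pos: [0.4387, -0.0979, 0.2551]
tcp_rot: [0.998, 0.063, -0.0, -0.0]
contact_force: [0.1, -0.4, 0.4]
opening: 0.003
```

Run:
```python
from h import *
c=snap('wrist','w1'); print(get_state()['eef_pos'],get_state()['contact_force'])
```

```text
[ 0.43852902 -0.09891918  0.25510463] [ 0.56421991 -0.59271444  0.38727404]
```

View pics/w1.png

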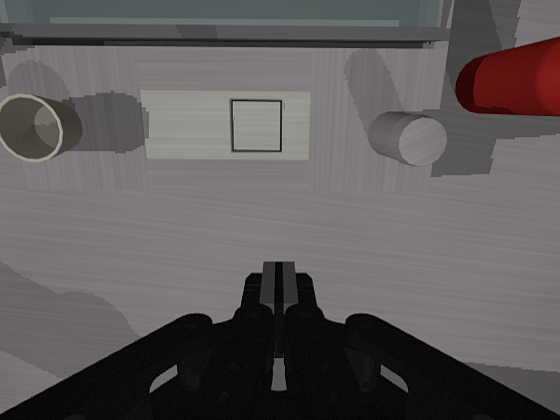

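The catch outline is clear: a square from (231,98) to (282,153) in the panel, which spans u 142–310. The finger tip is at about (279,265).

Run:
```python
from h import *
c=dict(np.load('w1.npz'))
for n,p in dict(cc=(256.3,125.5),c1=(231,98),c2=(281,98),c3=(282,152),c4=(232,152),pa=(142,91),pb=(310,92),pc=(309,160),pd=(146,158)).items():
    print(n,pt(c,*p,.0695).round(4),pt(c,*p).round(4))
s=get_state();e=s['eef_pos'];q=s['tcp_rot']
from scipy.spatial.transform import Rotation as R
T=R.from_quat(q); print(T.as_matrix().round(3))
for p in [pt(c,256.3,125.5,.0675)]: print((T.inv().apply(p-e)/.04).round(3))
```

```text
cc [ 0.4924 -0.0707  0.0695] [ 0.4923 -0.0706  0.0673]
c1 [ 0.5131 -0.0459  0.0695] [ 0.5131 -0.0459  0.0691]
c2 [ 0.5187 -0.0898  0.0695] [ 0.5187 -0.0898  0.0696]
c3 [ 0.4717 -0.0968  0.0695] [ 0.4718 -0.0968  0.0698]
c4 [ 0.4659 -0.051   0.0695] [ 0.4661 -0.0511  0.0704]
pa [0.5091 0.0323 0.0695] [0.5092 0.0316 0.0714]
pb [ 0.5268 -0.1145  0.0695] [ 0.5268 -0.1144  0.0716]
pc [ 0.4676 -0.1227  0.0695] [ 0.4676 -0.1226  0.0701]
pd [0.4504 0.0278 0.0695] [0.4505 0.0276 0.0702]
[[ 0.992  0.126 -0.   ]
 [ 0.126 -0.992 -0.   ]
 [-0.     0.    -1.   ]]
[ 1.425 -0.533  4.69 ]
```

{"fn": "step_arm", "kwargs": {"targets": [[[0,0.7,-0.26,0.3,0],[0,0.72,-0.27,0.5,0],[0,0,0,0.8,0],[0,0,0,0.8,0],[0,0,0,0.8,0],[0,0,0,0.6,0],[0,0,0,0.3,0],[0,0,0,0,0],[0,0,0,0,0]]]}}

```text
time: 2.53
eef_pos: [0.4924, -0.0724, 0.0916]
tcp_rot: [0.998, 0.061, -0.0, -0.0]
contact_force: [1.0, -0.5, 0.5]
opening: 0.002
```

Run:
```python
from h import *
c=snap('wrist','w2'); s=get_state(); print(s['eef_pos'],s['contact_force'])
from scipy.spatial.transform import Rotation as R
print(R.from_quat(s['tcp_rot']).inv().apply(np.array([.4923,-.071,.0675])-s['eef_pos'])/.04)
```

```text
[ 0.49340143 -0.07262529  0.09280897] [ 1.01247738 -0.74253737  0.35388959]
[-0.02372784 -0.0444321   0.632623  ]
```

View pics/w2.png

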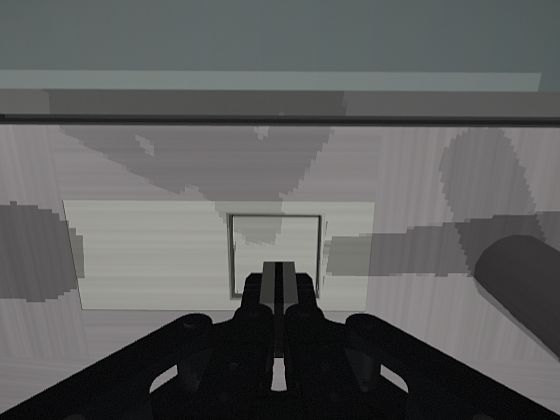

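The tip (279,262) is centred over the square (u 229–322). I'll descend slowly and feel for contact.

{"fn": "step_arm", "kwargs": {"targets": [[[0,-0.02,-0.04,0.2,0],[0,0,0,0.2,0],[0,0,0,0.1,0],[0,0,0,0.05,0],[0,0,0,0,0]]]}}

```text
time: 3.0
eef_pos: [0.491, -0.07, 0.0688]
tcp_rot: [0.998, 0.062, -0.0, -0.0]
contact_force: [-0.2, -0.4, 0.2]
opening: 0.001
```

{"fn": "step_arm", "kwargs": {"targets": [[[0,0,0,0.05,0],[0,0,0,0.05,0],[0,0,0,0,0],[0,0,0,0,0]]]}}

```text
time: 3.33
eef_pos: [0.4918, -0.0703, 0.0656]
tcp_rot: [0.998, 0.062, 0.001, 0.0]
contact_force: [0.2, -0.5, 0.7]
opening: -0.003
```

{"fn": "step_arm", "kwargs": {"targets": [[[0,0,0,0.05,0],[0,0,0,0.05,0],[0,0,0,0,0],[0,0,0,0,0]]]}}

```text
time: 3.67
eef_pos: [0.4918, -0.0703, 0.0616]
tcp_rot: [0.998, 0.061, 0.001, 0.0]
contact_force: [0.7, 0.1, 3.2]
opening: 0.003
```

{"fn": "step_arm", "kwargs": {"targets": [[[0,0,0,0.04,0],[0,0,0,0.03,0],[0,0,0,0,0],[0,0,0,0,0]]]}}

```text
time: 4.0
eef_pos: [0.4921, -0.0704, 0.0614]
tcp_rot: [0.998, 0.062, -0.0, 0.0]
contact_force: [-6.1, 1.7, 17.7]
opening: 0.0
```

It's at a hard stop at z≈0.0614, as expected. I'll check the lid, then lift.

Run:
```python
from h import *
c=snap('side','s2'); s=get_state(); print(s['eef_pos'],s['contact_force'])
c=snap('wrist','w3')
a=cv2.imread('pics/s2.png')[150:290,200:350]; cv2.imwrite('pics/s2c.png',cv2.resize(a,None,fx=4,fy=4,interpolation=cv2.INTER_CUBIC))
```

```text
[ 0.49212859 -0.07041029  0.06144957] [-5.12676336  1.13918551 18.34259574]
```

View pics/w3.png

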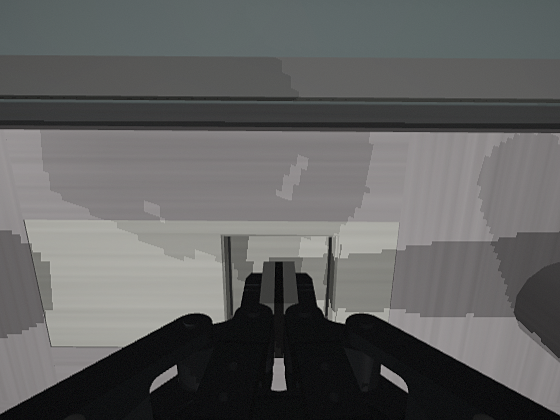

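View pics/s2c.png

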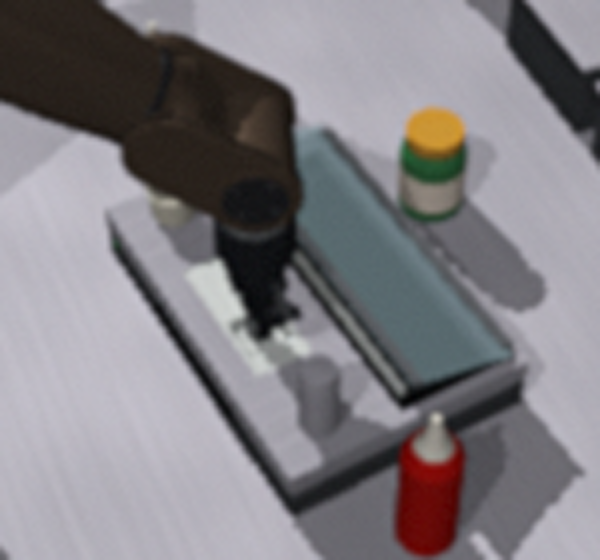

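The catch sits deep in its opening (u 222–335) and the lid stands ajar, with a dark gap under its front rim. I'll lift straight up slowly, then retreat.

{"fn": "step_arm", "kwargs": {"targets": [[[0,0,0,-0.1,0],[0,0,0,-0.2,0],[0,0,0,-0.3,0],[0,0,0,-0.6,0],[0,0,0,-0.9,0],[0,0,0,-0.9,0],[0,0,0,-0.9,0],[0,0,0,-0.9,0],[0,0,0,0,0]]]}}

```text
time: 4.85
eef_pos: [0.4948, -0.0714, 0.2591]
tcp_rot: [0.998, 0.062, 0.007, 0.003]
contact_force: [0.9, 0.0, 0.5]
opening: -0.001
```

Run:
```python
from h import *
c=snap('wrist','w4'); s=get_state(); print(s['eef_pos'],s['contact_force'])
d=snap('scene','sc4'); snap('side','si4')
a=cv2.imread('pics/sc4.png')[140:280,200:390]; cv2.imwrite('pics/sc4c.png',cv2.resize(a,None,fx=4,fy=4,interpolation=cv2.INTER_CUBIC))
```

```text
[ 0.49344906 -0.07092968  0.25543966] [-0.20237291  0.05770423 -0.02236727]
```

View pics/w4.png

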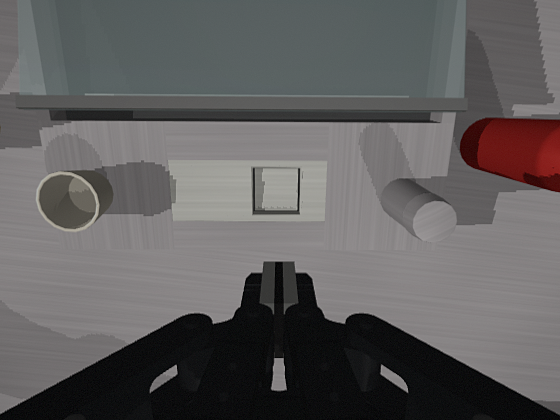

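View pics/sc4c.png

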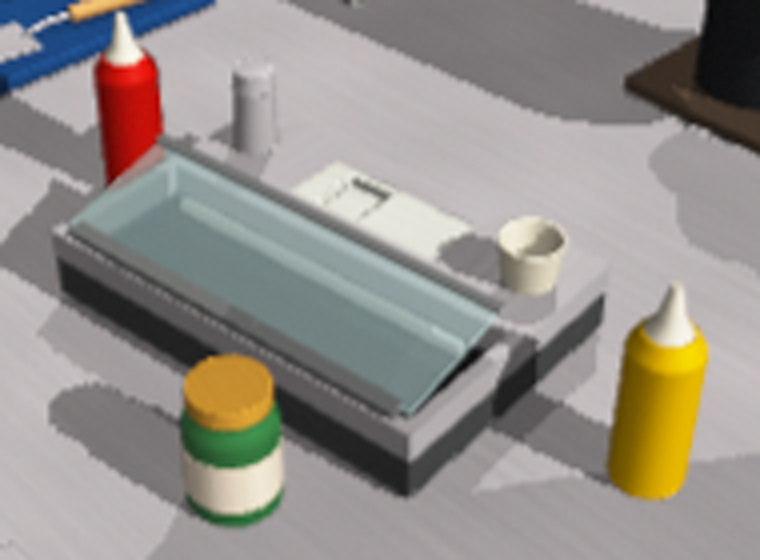

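The lid is raised and everything else stands where it was. A quick numeric check of the lid and catch heights before handing in.

Run:
```python
from h import *
c=dict(np.load('w4.npz'))
def med(u0,u1,v0,v1): return np.median([pt(c,u,v)[2] for u in range(u0,u1) for v in range(v0,v1)])
print('rim',med(60,430,100,105),'catch',med(268,295,178,205),'panel',med(185,240,170,210))
```

```text
rim 0.1087915315936994 catch 0.06247694200117444 panel 0.07050852996370208
```

{"fn": "step_arm", "kwargs": {"targets": [[[0,-0.5,0,-0.3,0],[0,-0.5,0,-0.3,0],[0,0,0,0,0],[0,0,0,0,0],[0,0,0,0,0]]]}}

```text
time: 5.42
eef_pos: [0.4513, -0.0748, 0.2726]
tcp_rot: [0.998, 0.061, -0.001, -0.001]
contact_force: [-0.0, 1.2, -0.5]
opening: 0.001
```

Run:
```python
from plant import *
s=get_state();print(s['eef_pos'],s['contact_force'],abs(s['dq']).max()); print(sign_off())
```

```text
[ 0.45126668 -0.07482395  0.27255023] [-0.03439852  1.24962265 -0.47329215] 0.01225012838536298
the job is handed in; nothing more can be done
None
```

The catch is pressed fully in, the lid stands ajar, and I handed the job in at about 5.4 s of robot time. No verdict came back.

I found the catch by sight rather than by sliding a fingertip along the panel: its square outline showed in the side and wrist pictures, about 28 mm from the panel centre on the shaker side. I lowered the closed fingertips straight into it. Resistance was about 3 N near the end of the travel, then about 18 N at a hard stop.

**Last checks:**
- **Catch:** its face measured 8.0 mm below the panel's, which is the fully-in position.
- **Lid:** the front rim measured about 109 mm above the counter, roughly 30 mm up or about 0.25 rad. I did not measure the angle directly.
- **Other items:** the shaker, cup, both bottles and jar looked unmoved in the pictures. I did not measure their positions, and I did not recheck the spatula or pot; the hand never went near them below 0.23 m.
- **Hand:** it is about 20 cm above the deck. The force reading of about 1.3 N is close to what it showed when touching nothing.

No check failed or disagreed.

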